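# Tip the last spice jar into its clip in the drawer insert

### The arm

A 6-joint arm with a two-finger parallel gripper is mounted at the origin on a cart in front of the work surface, level with it; the furniture and walls round the work are solid. World frame = base frame: x ahead of the robot, y to its left, z up, the work surface at z = 0. Lengths are in m, angles in rad, forces in N, time in s.
With the tool pointing down it reaches from about 0.275 to 0.875 m from the base axis. Payload 12.5 kg.
Tool frame: the origin (TCP) lies on the centre line of the jaws, within the pads' length; the fingertips stand r.finger_overhang ahead of it and the grasp point (between the pads) lies 3 mm ahead of it (r.finger_overhang is the distance from the TCP to the fingertips, in m); z points along the fingers, y is the line along which they close (so a half turn about z gives the same grasp; the last joint's range is limited). The gripper opens to 85 mm and grips with 20 to 120 N. Pads are 22 mm wide; open, the fingers measure 114 mm over their backs; the gripper's body (76 mm by 85 mm) begins 54 mm behind the grasp point. The pads swing forward as they close: fully open they stand 13 mm farther back than shut.
Start: joints at [-1.386, 0.351, 1.652, -0, 1.139, -0.085], TCP at [0.147, -0.53, 0.253] pointing down, gripper open.
Joint ranges: [-2.75, 2.75], [-0.79, 2.1], [0.01, 2.65], [-1.57, 4.71], [0.07, 3.14], [-2.87, 2.87]. Speed limits (rad/s): [2.22, 2.22, 2.79, 3.14, 3.14, 3.14].

### API

Orientations are given as a unit quaternion [x, y, z, w].
In Python, from cell import r, optics gives the robot as it stands. The module is installed in compiled form; this text tells all that it offers. Calls block until the motion is done:
- r.move_to(position, orientation): joint-space move of the TCP to a pose.
- r.move_linear(position, rot=None, vel=0.15): straight line of the TCP; rot=None keeps the orientation; vel is the mean speed in m/s.
- r.set_joints(angles): joint-space move.
- r.set_gripper(opening, squeeze=None): opening from 0.0 (shut) to 1.0 (fully open); squeeze is the grip in N (None keeps the last); returns when the fingers have stopped.
- r.sleep(seconds).
- r.inverse_kinematics(position, orientation): joint angles nearest the present ones, or None.
- optics.get_image(name): name is "side" or "top" or "wrist"; returns a dict with "pixels" (480x640x3 uint8, red, green, blue), "depth" (480x640 float32, m along the optical axis (not along the pixel's ray), 0 where there is no reading), "fx", "fy", "cx", "cy" (pixels), "camera_from_world" (4x4, takes a point from world to camera coordinates); the wrist camera has in their place "mount" (4x4, takes a point from camera to tool coordinates, whose origin is the TCP and whose axes are the flange's). Camera axes: x right, y down, z forward; pixel columns grow to the right and rows downward; lengths in m; the calibration is good to about 2 mm. A picture is of the moment at which its call begins: read the wrist's pose just before it.
A pose or a line that the arm cannot do raises r.PlanningError and nothing moves.
- r.hand_in(): hands the job in; it is judged then, once.
Readings, each from a call of its own:
- r.current_t(): time.
- r.current_q(): joint angles.
- r.current_qvel(): joint speeds.
- r.current_effort(): joint torques, N m.
- r.current_tool_pos(): TCP position.
- r.current_ee_rot(): TCP orientation.
- r.current_contact_force(): force on the tool from outside, world axes, zero at the start.
- r.current_torque(): the same for the moment, N m.
- r.current_opening(): opening from 0.0 (shut) to 1.0 (fully open).
- r.current_finger_force(): force on a finger pad.
Only numpy, scipy, OpenCV 4.12 (cv2) and the standard library are available. Lean on these libraries where they do the work, as an engineer would, in place of code of your own. Each camera call takes 0.05 s, during which the arm holds its last target. There are 200 camera calls.

### The job

Put the spice jar that is standing on the board away in the drawer insert. Without lifting it off the board, slide it upright against the insert's front batten, squarely in front of the empty clip, then push it near its cap so that it tips over the batten onto the clip, cap away from you. Press it down past the jaws until it lies level, finish with a firm but careful push of about 15 N to be sure it is fully home (more than 22 N may crack the clip), and leave the clipped jars and everything else where they are.

Things in the scene. Friction and masses are not known exactly. Their poses are not given: they have to be found in the camera images.
- jar: The only spice jar that stands upright: a straight cylinder with a dark screw cap, 41 mm in diameter over body and cap, 105 mm tall, about 0.1 kg, balance point at half height. It stands on the wooden hob cover in front of the insert (on the robot's side). Origin at the centre of its underside; z runs along the jar from foot to cap.
- jar_cap (a point): Centre of the top face of that jar's cap, 105 mm from its origin along its z.
- insert: Low wooden spice insert for a drawer, fixed on the hob cover: 118 mm long, 204 mm wide; three lanes 60 mm apart run along its x, away from the robot. Its front is a dark batten 3.5 mm high, 12 mm deep, across all lanes; side walls 14 mm, far end wall 34 mm high, 112 mm behind the batten's front face. Origin: foot of the middle of the batten's front face, on the board's top (height 0.055 m); z up.
- lane_foot (a point): Foot of the batten's front face in the lane of the empty clip, on the board's top. An upright jar touches the batten when its axis is 20 mm in front of this point. Tipped, the jar pivots on the batten, and its foot ends up about 10 to 22 mm in front of this face.
- clip_empty: The empty one of three grey spring clips, one in each lane (which lane varies): base plate 32 x 50 x 1.5 mm and two curved spring jaws 18 mm long along the lane, their lips 37 mm apart and 32 mm above the origin, flaring above to 52 mm at 43 mm. Origin: centre of the base's underside, 70 mm behind the batten's front face, 2 mm above the board; x along the lane away from the robot, z up.
- clip_home (a point): Where the jar's axis lies over the clip's middle when fully home, level on base plate and batten, 22 mm above the clip's origin; the top of its wall is then 20 mm higher. A tipped jar first rests on the lips, sloping up about 16 degrees, some 20 mm higher here. Pushed down here it gives at about 8 to 13 N; the jaws grip by friction, so it can stop part way; the floor under it is rigid.
- jar_left: One of two like spice jars already lying in clips, caps away from the robot: must stay. Origin at the centre of its foot face, z along the jar towards the cap.
- jar_right: The other jar already lying in a clip: must stay.
- pepper_shaker: Bystander: pepper shaker with a grey cap, 44 mm wide, 90 mm tall, standing on the board to the left of the insert's front. Origin at the centre of its underside.
- garlic: Bystander: garlic bulb, 53 mm, on the board's left side. Origin at its underside.
Not all that is in view belongs to the job. Leave any orange look-alike of the jar alone.

How it is judged:
On the way, in this order (a step that is already met when the one before it is completed fails the run):
1. the jar stands upright on the board with its foot against the batten (within 6 mm), in line with the empty clip (within 8 mm) (angle between jar's own z axis and vertical below 0.08 rad and x of jar in the frame of clip_empty between -0.0965 and -0.082 m and y of jar in the frame of clip_empty between -0.008 and 0.008 m and height (world z) of jar below 0.059 m), for 0.2 s.
2. the jar is tipping over the batten (25 to 70 degrees), cap leading, its foot still low at the batten (angle between jar's own z axis and vertical between 0.44 and 1.22 rad and x of jar in the frame of clip_empty between -0.125 and -0.068 m and height (world z) of jar below 0.088 m and x of jar_cap in the frame of clip_empty above -0.065 m), for 0.02 s.
3. the jar lies level in the clip and is pressed firmly home (more than 11 N by the fingers) (angle between jar's own z axis and vertical above 1.51 rad and z of jar_cap in the frame of clip_empty below 0.0255 m and contact force between the fingers and jar above 11 N), for 0.02 s.
At the end, for the whole second after the job is handed in: The jar lies level in the empty clip, cap away from the robot: within 3.5 degrees, axis within 4 mm of the clip's middle and 3.5 mm of its seat, foot from 2 mm behind to 30 mm before the batten's face; at rest, released; the other two jars within 10 mm of where they lay (angle between jar's own z axis and vertical between 1.51 and 1.63 rad and y of jar in the frame of clip_empty between -0.004 and 0.004 m and z of each of jar, jar_cap in the frame of clip_empty below 0.0255 m and y of jar_cap in the frame of clip_empty between -0.004 and 0.004 m and x of jar in the frame of clip_empty between -0.1 and -0.068 m and x of jar_cap in the frame of clip_empty above 0 m and linear speed of jar below 0.02 m/s and distance of each of jar_left, jar_right from where it was at the start of the episode below 0.01 m); the robot touches nothing.
It fails at once if the upright jar is lifted more than 20 mm off the board (angle between jar's own z axis and vertical below 0.3 rad and height (world z) of jar above 0.075 m).
It fails at once if the fingers press the jar with more than 22 N while it lies nearly level (within 11 degrees) (angle between jar's own z axis and vertical above 1.38 rad and contact force between the fingers and jar above 22 N).
It fails at once if a clipped jar is shifted by more than 10 mm (distance of any of jar_left, jar_right from where it was at the start of the episode above 0.01 m).
It fails at once if the pepper shaker or the garlic is shifted by more than 30 mm (distance of any of pepper_shaker, garlic from where it was at the start of the episode above 0.03 m).
It also fails if it takes over 54 s, if anything falls off the work surface, if the arm or the gripper's body presses on something with over 40 N, if the wrist force passes 120 N, or if a joint passes its speed limit or range.

## Working session

There is one attempt and no reset: what is moved stays moved. The work goes in short steps, each a Python script; the robot and the scene stay as the last script left them, time stands still between calls to the robot, and variables do not carry over. Pictures are saved under pics/ and viewed, at most 10 in all, crops included, and the job is handed in when it is done.

```bash
mkdir -p pics; cat > h.py <<'E'
import numpy as np, cv2
from cell import r, optics
def cloud(im, T=None):
    d=im["depth"]; v,u=np.mgrid[:480,:640]
    P=np.stack([(u-im["cx"])/im["fx"]*d,(v-im["cy"])/im["fy"]*d,d],-1)
    M=np.linalg.inv(im["camera_from_world"])
    return P@M[:3,:3].T+M[:3,3]
E
python3 - <<'E'
from h import *
a=optics.get_image("top");b=optics.get_image("side")
for n,i in(("top",a),("side",b)):
    cv2.imwrite(f"pics/{n}.png",i["pixels"][:,:,::-1]); np.savez(f"{n}.npz",**i)
    print(n,np.linalg.inv(i["camera_from_world"]).round(3).tolist(),i["fx"],(i["depth"]>0).mean())
print(r.current_t(),r.finger_overhang,r.current_ee_rot(),r.current_contact_force())
E
```

```text
top [[-0.005, -0.997, 0.077, 0.467], [-1.0, 0.004, -0.014, 0.25], [0.013, -0.077, -0.997, 1.117], [0.0, 0.0, 0.0, 1.0]] 514.388144569473 0.9960188802083333
side [[-0.835, -0.293, 0.465, 0.027], [-0.55, 0.45, -0.704, 1.052], [-0.003, -0.844, -0.537, 0.746], [0.0, 0.0, 0.0, 1.0]] 577.0407396714645 0.9959798177083333
0.1 0.022 [ 9.90912563e-01  1.34506559e-01 -3.45111458e-05 -5.26884290e-04] [ 0.3077261  -0.28686775 -0.98991046]
```

View pics/top.png

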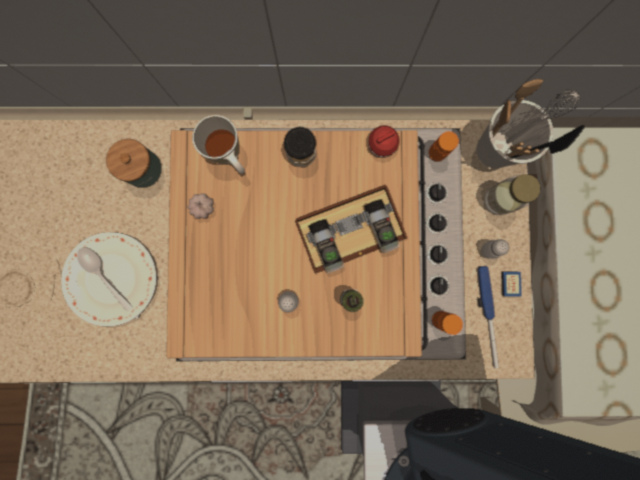

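View pics/side.png

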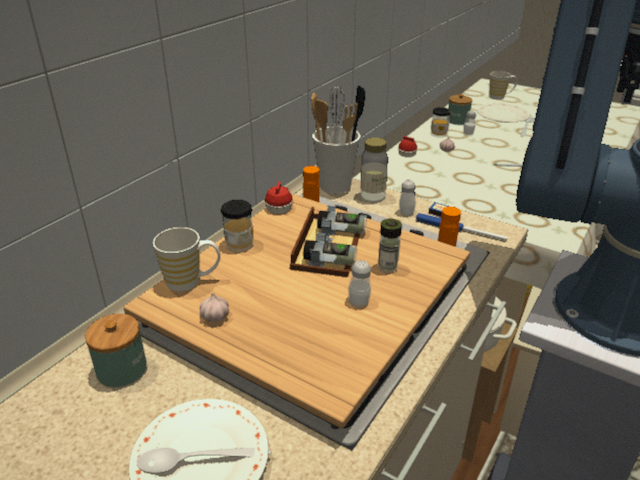

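Candidates: the standing jar at top (351,299) / side (390,245). Look-alikes are the orange jars at top (444,146) and (447,322), the dark-capped jar at (300,145), the glass jar at (518,190) and the clipped jars at (327,245) and (380,225). I choose (351,299), the only upright spice jar in front of the insert. The empty clip is in the middle lane, around (348,222).

```bash
python3 - <<'E'
from h import *
a=dict(np.load("top.npz"));P=cloud(a)
c=a["pixels"][160:330,260:440,::-1]
cv2.imwrite("pics/crop.png",cv2.resize(c,None,fx=3.5,fy=3.5,interpolation=cv2.INTER_CUBIC))
def blob(u,v,w,zl,zh):
    q=P[v-w:v+w,u-w:u+w].reshape(-1,3);q=q[(q[:,2]>zl)&(q[:,2]<zh)];return q
for n,u,v,w,zl,zh in(("jar",351,299,18,.15,.17),("shaker",288,301,16,.1,.16),("garlic",201,206,18,.065,.13)):
    q=blob(u,v,w,zl,zh);print(n,len(q),(q.min(0)+q.max(0))/2,q.min(0),q.max(0))
print("board",np.median(P[320:340,200:400,2]))
# insert outline: mask dark wall/any above board 
z=P[...,2];m=np.zeros((480,640),np.uint8);m[180:278,285:412]=((z>.062)&(z<.16))[180:278,285:412]
# wall pixels 
k=cv2.findContours(m,0,1)[0];k=max(k,key=cv2.contourArea)[:,0]
pts=P[k[:,1],k[:,0],:2].astype(np.float32);print(cv2.minAreaRect(pts),cv2.minAreaRect(k))
hw=(z>.078)&(z<.092)
E
```

```text
jar 377 [0.41776902 0.19094817 0.15846894] [0.39844579 0.17132904 0.15199003] [0.43709226 0.2105673  0.16494785]
shaker 305 [0.41480963 0.31353141 0.12351296] [0.39727965 0.29571764 0.10013768] [0.43233961 0.33134518 0.14688823]
garlic 503 [0.60714007 0.4926291  0.09070031] [0.58145337 0.46779773 0.07178343] [0.63282677 0.51746047 0.1096172 ]
board 0.05450537711387704
((0.5542055368423462, 0.18498831987380981), (0.12960565090179443, 0.20421503484249115), 20.755035400390625) ((351.7207946777344, 230.89208984375), (64.1236572265625, 99.50069427490234), 69.14553833007812)
```

View pics/crop.png

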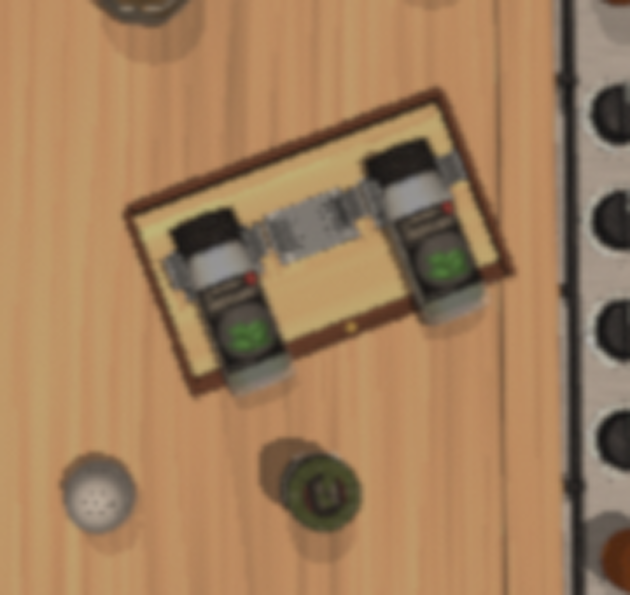

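The crop shows the olive-capped upright jar at (322,492), the insert yawed about 20.5°, and the grey empty clip at (315,225) in the middle lane. Next I take a closer wrist view.

```bash
cat >> h.py <<'E'
from scipy.spatial.transform import Rotation as R
def down(a): return np.array([np.cos(a/2),np.sin(a/2),0,0])
def wcloud(im,p,q):
    d=im["depth"]; v,u=np.mgrid[:480,:640]
    P=np.stack([(u-im["cx"])/im["fx"]*d,(v-im["cy"])/im["fy"]*d,d],-1)
    T=np.eye(4);T[:3,:3]=R.from_quat(q).as_matrix();T[:3,3]=p;M=T@im["mount"]
    return P@M[:3,:3].T+M[:3,3]
E
python3 - <<'E'
from h import *
for s in(0,np.pi):
    q=down(np.radians(20.5)+s); print(r.inverse_kinematics([.47,.19,.36],q))
q=down(np.radians(20.5))
r.move_to([.47,.19,.36],q)
p=r.current_tool_pos();q=r.current_ee_rot();i=optics.get_image("wrist")
np.savez("w.npz",p=p,q=q,**i);cv2.imwrite("pics/w1.png",i["pixels"][:,:,::-1])
print(p,q,i["mount"].round(3).tolist(),i["fx"],r.current_t())
E
```

```text
[ 2.92315536e-01  1.78417726e-01  1.61262843e+00 -4.44089210e-16
  1.35054650e+00  1.50531937e+00]
[ 2.92315536e-01  1.78417726e-01  1.61262843e+00 -4.44089210e-16
  1.35054650e+00 -1.63627329e+00]
[0.47022075 0.18948337 0.35987981] [ 9.84112326e-01  1.77546943e-01 -8.95864247e-05  6.47351913e-05] [[-0.0, -0.946, -0.325, 0.084], [1.0, -0.0, -0.0, 0.0], [0.0, -0.325, 0.946, -0.12], [0.0, 0.0, 0.0, 1.0]] 357.31342822177083 2.9583
```

View pics/w1.png

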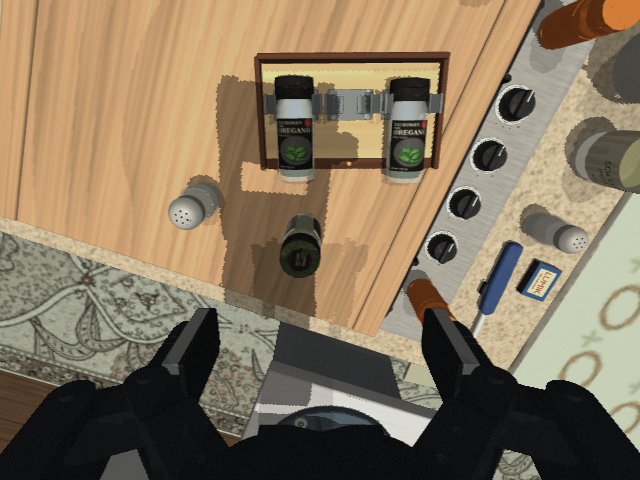

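The wrist view shows the jar cap at (300,255), the insert nearly square to the image with its batten at row ~165, and the empty clip at (350,103). I now compute the precise insert frame and jar position.

```bash
python3 - <<'E'
from h import *
def run(P,px,box,name,jb):
    hsv=cv2.cvtColor(px,cv2.COLOR_RGB2HSV);v0,v1,u0,u1=box
    brown=((hsv[...,2]<125)&(hsv[...,1]>110)&((hsv[...,0]<15)|(hsv[...,0]>172)))
    s=np.zeros(brown.shape,bool);s[v0:v1,u0:u1]=1
    Q=P[brown&s]
    Q=Q[(Q[:,2]>.05)&(Q[:,2]<.1)]
    rect=cv2.minAreaRect(Q[:,:2].astype(np.float32));print(name,len(Q),rect)
    yaw=np.radians(20.5)
    for it in range(3):
        c,sn=np.cos(yaw),np.sin(yaw);Rm=np.array([[c,sn],[-sn,c]])
        L=Q[:,:2]@Rm.T
        bat=L[:,0]<np.percentile(L[:,0],.5)+.014
        b=L[bat]; 
        # line fits to side walls and the batten in local coords
        f=np.polyfit(b[:,1],b[:,0],1)
        yaw-=np.arctan(f[0])  # x=f0*y: rotate
    lo,hi=np.percentile(L[:,1],[.5,99.5]);fx=np.percentile(b[:,0],[2,50,98])
    print(" yaw",np.degrees(yaw),"y",lo,hi,hi-lo,"batten x",fx,"xmax",L[:,0].max())
    o=Rm.T@np.array([fx[1]-.006,(lo+hi)/2]);print(" origin",o)
    v0,v1,u0,u1=jb;q=P[v0:v1,u0:u1].reshape(-1,3);q=q[(q[:,2]>.155)&(q[:,2]<.168)]
    jc,rad=cv2.minEnclosingCircle(q[:,:2].astype(np.float32));print(" jar",jc,rad,np.median(q[:,2]),"local",Rm@(np.array(jc)-o))
w=dict(np.load("w.npz"));run(wcloud(w,w["p"],w["q"]),w["pixels"],(45,175,250,455),"wrist",(225,285,270,330))
t=dict(np.load("top.npz"));run(cloud(t),t["pixels"],(180,278,285,412),"top",(281,317,333,369))
# clip: grey pixels in wrist view, low base plate
P=wcloud(w,w["p"],w["q"]);q=P[85:125,325:375].reshape(-1,3);print("clip base z",np.percentile(q[:,2],[5,50,95]))
h=cv2.cvtColor(w["pixels"],cv2.COLOR_RGB2HSV)[85:125,325:375].reshape(-1,3)
k=q[(h[:,1]<45)&(q[:,2]<.064)];print(len(k),cv2.minAreaRect(k[:,:2].astype(np.float32)))
E
```

```text
wrist 4338 ((0.5601988434791565, 0.19323895871639252), (0.12306918203830719, 0.21428175270557404), 20.25942039489746)
 yaw 20.876097047505645 y -0.12493396674243161 0.07979716636386723 0.20473113310629884 batten x [0.5310647  0.53715516 0.54318651] xmax 0.6540828223180928
 origin [0.50433    0.16818558]
 jar (0.418022096157074, 0.19147969782352448) 0.020620889961719513 0.15916601498197858 local [-0.07234164  0.05252006]
top 873 ((0.5580024123191833, 0.18574735522270203), (0.12947863340377808, 0.20669184625148773), 20.639320373535156)
 yaw 20.602374256890922 y -0.12208488315559705 0.08039208782806 0.20247697098365705 batten x [0.53076293 0.53619437 0.54174099] xmax 0.652457197298088
 origin [0.50362121 0.16705185]
 jar (0.4172433614730835, 0.19114211201667786) 0.02016366645693779 0.1597023830074808 local [-0.07237666  0.05294424]
clip base z [0.0553293  0.05783592 0.09623414]
1032 ((0.5702557563781738, 0.19154134392738342), (0.03125976398587227, 0.048382002860307693), 20.859546661376953)
```

```bash
cat >> h.py <<'E'
YAW=np.radians(20.8);O=np.array([.5040,.1677]);Q0=down(YAW)
C,S=np.cos(YAW),np.sin(YAW);RM=np.array([[C,-S],[S,C]])
def W(x,y,z): return [*(O+RM@np.array([x,y])),z]
def loc():
    p=np.array(r.current_tool_pos());return np.r_[RM.T@(p[:2]-O),p[2]]
def F():
    f=np.array(r.current_contact_force());return np.r_[RM.T@f[:2],f[2]]
E
python3 - <<'E'
from h import *
j=RM.T@(np.array([.4177,.1913])-O);print(j)
r.move_to(W(*j,.22),Q0)
r.move_linear(W(*j,.131),vel=.1);print(loc(),F())
r.set_gripper(0.0,20);print("grip",r.current_opening()*85,r.current_finger_force(),loc(),F())
r.move_linear(W(-.06,-.0007,.131),vel=.06);print(loc(),F())
r.move_linear(W(-.026,-.0007,.131),vel=.05);print(loc(),F())
f0=F()
for x in np.arange(-.025,-.0185,.001):
    r.move_linear(W(x,-.0007,.131),vel=.02);r.sleep(.1)
    print(x,loc().round(4),(F()-f0).round(2))
    if (F()-f0)[0]<-3.5: break
print(r.current_t(),r.current_opening()*85)
i=optics.get_image("side");cv2.imwrite("pics/s2.png",cv2.resize(i["pixels"][150:330,260:500,::-1],None,fx=3,fy=3))
E
```

```text
[-0.07229493  0.05270762]
[-0.07190023  0.05269129  0.1315438 ] [ 0.51887451 -0.31310712  0.07445349]
grip 40.15027962595064 21.2908735871315 [-0.07211868  0.05272807  0.13130232] [-0.15506224  0.12946436  4.91106216]
[-0.05976795 -0.00070113  0.1312891 ] [-0.7541713   0.04195958  4.66694085]
[-0.02620067 -0.00069333  0.1310225 ] [-2.2496896   0.16394064  4.17727109]
-0.025 [-0.0252 -0.0007  0.131 ] [-1.52 -0.38  0.74]
-0.024 [-0.024  -0.0007  0.131 ] [-0.22 -0.77 -0.35]
-0.023 [-0.0229 -0.0007  0.131 ] [ 0.42  0.4  -1.25]
-0.022 [-0.0219 -0.0007  0.131 ] [ 1.12  1.06 -1.02]
-0.020999999999999998 [-0.0209 -0.0007  0.131 ] [ 0.22  0.35 -2.06]
-0.019999999999999997 [-0.02   -0.0007  0.131 ] [ 0.33 -0.27 -1.18]
-0.018999999999999996 [-0.019  -0.0007  0.131 ] [ 0.35 -0.21 -0.72]
9.475 39.84261594604037
```

View pics/s2.png

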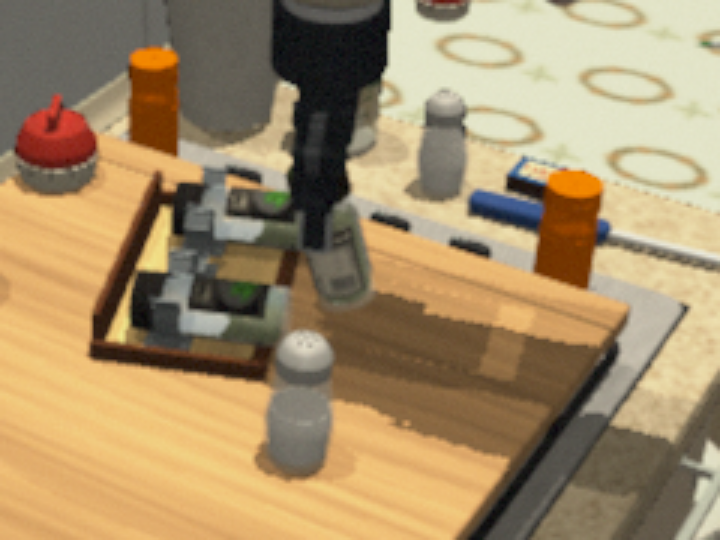

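The side view shows the jar tilted in the pads, around crop (340,270): the cap leads and the foot lags, because the closing pads pressed it onto the board with about 5 N. I measure the tilt.

```bash
cat >> h.py <<'E'
def jarprof(y0=.026,x0=-.09,x1=.03):
    i=optics.get_image("side");P=cloud(i);h=cv2.cvtColor(i["pixels"],cv2.COLOR_RGB2HSV)
    L=np.concatenate([(P[...,:2]-O)@RM,P[...,2:]],-1)
    m=(abs(L[...,1])<y0)&(L[...,0]>x0)&(L[...,0]<x1)&(L[...,2]>.057)&(L[...,2]<.175)
    q=L[m]
    for z in np.arange(.06,.17,.01):
        s=q[abs(q[:,2]-z)<.005]
        if len(s)>5: print("z%.2f n%d x %.4f..%.4f y %.4f..%.4f"%(z,len(s),*np.percentile(s[:,0],[3,97]),*np.percentile(s[:,1],[3,97])))
E
python3 -c "
from h import *
print(loc(),F());jarprof()"
```

```text
[-0.01895715 -0.00069466  0.13100023] [-1.31069173  0.72332583  3.61924384]
z0.06 n77 x -0.0829..0.0242 y -0.0239..0.0223
z0.07 n79 x -0.0607..-0.0232 y 0.0022..0.0207
z0.08 n87 x -0.0583..-0.0206 y -0.0010..0.0223
z0.09 n81 x -0.0554..-0.0166 y -0.0017..0.0209
z0.10 n88 x -0.0526..-0.0180 y 0.0001..0.0221
z0.11 n67 x -0.0501..-0.0171 y 0.0019..0.0251
z0.12 n55 x -0.0481..-0.0107 y -0.0026..0.0257
z0.13 n56 x -0.0446..-0.0082 y -0.0018..0.0253
z0.14 n46 x -0.0426..-0.0097 y -0.0039..0.0247
z0.15 n29 x -0.0401..0.0018 y -0.0028..0.0167
z0.16 n28 x -0.0375..0.0019 y -0.0081..0.0181
```

```bash
python3 - <<'E'
from h import *
r.move_linear(W(-.046,-.0007,.131),vel=.03);print(loc(),F());jarprof(x0=-.1)
r.set_gripper(.62);r.sleep(.4);print("released",r.current_opening()*85,F());jarprof(x0=-.1);print(r.current_t())
E
```

```text
[-0.04600654 -0.00070462  0.13099413] [ 0.85778077 -0.95800117  2.81181875]
z0.06 n90 x -0.0921..0.0264 y -0.0246..0.0240
z0.07 n79 x -0.0868..-0.0503 y 0.0020..0.0209
z0.08 n83 x -0.0854..-0.0474 y 0.0012..0.0218
z0.09 n91 x -0.0822..-0.0440 y -0.0021..0.0215
z0.10 n84 x -0.0799..-0.0435 y 0.0025..0.0225
z0.11 n70 x -0.0771..-0.0395 y 0.0013..0.0254
z0.12 n60 x -0.0746..-0.0349 y -0.0002..0.0257
z0.13 n51 x -0.0717..-0.0330 y 0.0005..0.0251
z0.14 n44 x -0.0690..-0.0297 y -0.0024..0.0255
z0.15 n30 x -0.0665..-0.0269 y -0.0010..0.0126
z0.16 n31 x -0.0635..-0.0243 y -0.0126..0.0158
released 52.82338934058594 [0.59834957 0.25235088 0.16852361]
z0.06 n119 x -0.0914..0.0268 y -0.0247..0.0214
z0.07 n77 x -0.0901..-0.0538 y 0.0034..0.0209
z0.08 n81 x -0.0910..-0.0533 y 0.0044..0.0219
z0.09 n75 x -0.0913..-0.0548 y 0.0046..0.0222
z0.10 n82 x -0.0920..-0.0576 y 0.0051..0.0222
z0.11 n73 x -0.0935..-0.0581 y 0.0051..0.0226
z0.12 n87 x -0.0943..-0.0590 y 0.0037..0.0212
z0.13 n95 x -0.0939..-0.0583 y 0.0030..0.0218
z0.14 n72 x -0.0948..-0.0603 y 0.0066..0.0210
z0.15 n79 x -0.0956..-0.0593 y 0.0057..0.0221
z0.16 n197 x -0.0943..-0.0622 y -0.0173..0.0203
11.4083
```

```bash
python3 - <<'E'
from h import *
r.sleep(.5);jarprof(x0=-.1)
r.move_linear(W(-.072,-.0007,.132),vel=.05);r.sleep(.2);f0=F()
r.set_gripper(0.0,20);r.sleep(.1);print("grip",F()-f0,loc())
for k in range(6):
    if F()[2]-f0[2]<.8: break
    p=loc();r.move_linear(W(p[0],p[1],p[2]+.0004),vel=.01);r.sleep(.1);print(loc(),F()-f0)
jarprof(x0=-.1);print(r.current_t())
E
```

```text
z0.06 n134 x -0.0910..0.0269 y -0.0252..0.0204
z0.07 n71 x -0.0905..-0.0541 y 0.0042..0.0215
z0.08 n79 x -0.0910..-0.0535 y 0.0035..0.0220
z0.09 n81 x -0.0911..-0.0537 y 0.0046..0.0218
z0.10 n80 x -0.0916..-0.0567 y 0.0065..0.0227
z0.11 n70 x -0.0915..-0.0582 y 0.0043..0.0219
z0.12 n82 x -0.0929..-0.0592 y 0.0055..0.0214
z0.13 n91 x -0.0933..-0.0589 y 0.0033..0.0211
z0.14 n66 x -0.0934..-0.0598 y 0.0069..0.0208
z0.15 n81 x -0.0937..-0.0597 y 0.0067..0.0221
z0.16 n187 x -0.0924..-0.0613 y -0.0161..0.0205
grip [0.01634418 0.46389279 0.6233154 ] [-0.0718934  -0.00071261  0.13203364]
z0.06 n127 x -0.0902..0.0274 y -0.0237..0.0202
z0.07 n74 x -0.0902..-0.0521 y 0.0052..0.0220
z0.08 n80 x -0.0899..-0.0534 y 0.0050..0.0225
z0.09 n75 x -0.0893..-0.0530 y 0.0055..0.0217
z0.10 n87 x -0.0901..-0.0524 y 0.0051..0.0215
z0.11 n54 x -0.0902..-0.0516 y 0.0028..0.0249
z0.12 n53 x -0.0906..-0.0526 y 0.0040..0.0248
z0.13 n49 x -0.0902..-0.0518 y 0.0043..0.0252
z0.14 n33 x -0.0908..-0.0510 y 0.0037..0.0255
z0.15 n30 x -0.0905..-0.0526 y 0.0018..0.0150
z0.16 n31 x -0.0896..-0.0519 y -0.0070..0.0226
13.225
```

Upright and unloaded now; slide.

```bash
python3 - <<'E'
from h import *
f0=F();r.move_linear(W(-.032,-.0007,.132),vel=.04);r.sleep(.1);print(loc(),F()-f0);jarprof()
for x in np.arange(-.028,-.019,.001):
    r.move_linear(W(x,-.0007,.132),vel=.02);r.sleep(.1)
    f=F()-f0;print(loc().round(4),f.round(2))
    if f[0]<-2.5: break
jarprof();print(r.current_t())
E
```

```text
[-0.03215793 -0.00070001  0.13196739] [-2.98090625  1.44314846  3.28321   ]
z0.06 n89 x -0.0870..0.0207 y -0.0244..0.0200
z0.07 n75 x -0.0724..-0.0358 y 0.0023..0.0206
z0.08 n89 x -0.0702..-0.0322 y 0.0014..0.0218
z0.09 n84 x -0.0677..-0.0292 y -0.0020..0.0215
z0.10 n87 x -0.0651..-0.0280 y 0.0002..0.0222
z0.11 n67 x -0.0627..-0.0250 y -0.0038..0.0249
z0.12 n62 x -0.0586..-0.0203 y -0.0068..0.0253
z0.13 n52 x -0.0553..-0.0151 y -0.0023..0.0247
z0.14 n43 x -0.0532..-0.0135 y -0.0018..0.0252
z0.15 n31 x -0.0506..-0.0084 y -0.0059..0.0156
z0.16 n30 x -0.0478..-0.0085 y -0.0091..0.0143
[-0.0277 -0.0007  0.1321] [-1.23  0.88  1.23]
[-0.0271 -0.0007  0.132 ] [-3.03  0.17  2.17]
z0.06 n94 x -0.0850..0.0269 y -0.0241..0.0204
z0.07 n74 x -0.0674..-0.0319 y 0.0013..0.0203
z0.08 n83 x -0.0649..-0.0265 y -0.0016..0.0224
z0.09 n91 x -0.0622..-0.0245 y 0.0005..0.0220
z0.10 n90 x -0.0597..-0.0220 y -0.0007..0.0214
z0.11 n66 x -0.0567..-0.0209 y 0.0003..0.0255
z0.12 n57 x -0.0539..-0.0144 y -0.0029..0.0258
z0.13 n60 x -0.0513..-0.0134 y -0.0025..0.0249
z0.14 n43 x -0.0487..-0.0069 y -0.0033..0.0253
z0.15 n31 x -0.0447..-0.0026 y -0.0048..0.0171
z0.16 n26 x -0.0422..-0.0040 y -0.0121..0.0180
15.375
```

Foot friction beats the 20 N grip's torsion. I release, regrasp lower and firmer with the foot unloaded, then slide.

```bash
python3 - <<'E'
from h import *
r.set_gripper(.62);r.sleep(.8)
import io,contextlib
b=io.StringIO()
with contextlib.redirect_stdout(b): jarprof()
s=b.getvalue();print(s)
back=np.median([float(l.split("x ")[1].split("..")[0]) for l in s.splitlines() if l[1:5] in("0.08","0.10","0.12","0.13")])
xc=back+.0205+.0005;print(xc)
r.move_linear(W(xc,-.0007,.1275),vel=.05);r.sleep(.2);f0=F()
r.set_gripper(0.0,80);r.sleep(.1);print("grip",F()-f0,loc(),r.current_opening()*85,r.current_finger_force())
for k in range(12):
    if F()[2]-f0[2]<.2: break
    p=loc();r.move_linear(W(p[0],p[1],p[2]+.0003),vel=.01);r.sleep(.08)
z=loc()[2];print(z,F()-f0)
r.move_linear(W(xc+.012,-.0007,z),vel=.03);r.sleep(.1);print(loc(),F()-f0);jarprof();print(r.current_t())
E
```

```text
z0.06 n126 x -0.0816..0.0268 y -0.0234..0.0217
z0.07 n68 x -0.0697..-0.0333 y 0.0042..0.0210
z0.08 n80 x -0.0696..-0.0327 y 0.0052..0.0215
z0.09 n79 x -0.0699..-0.0320 y 0.0038..0.0222
z0.10 n75 x -0.0706..-0.0363 y 0.0055..0.0225
z0.11 n67 x -0.0712..-0.0406 y 0.0048..0.0220
z0.12 n86 x -0.0716..-0.0397 y 0.0046..0.0222
z0.13 n83 x -0.0716..-0.0384 y 0.0039..0.0209
z0.14 n60 x -0.0718..-0.0407 y 0.0067..0.0204
z0.15 n77 x -0.0726..-0.0417 y 0.0050..0.0215
z0.16 n179 x -0.0718..-0.0417 y -0.0168..0.0208

-0.05009999999999999
grip [-1.35328358  0.1420044   5.74083482] [-0.04990818 -0.00072937  0.12777425] 39.06842641553316 80.08596360683441
0.12790978034356612 [-0.05083007  1.08746178 -0.46030089]
[-0.03824354 -0.00067702  0.12785644] [ 0.49807714 -0.16594983 -0.73236611]
z0.06 n116 x -0.0739..0.0262 y -0.0248..0.0209
z0.07 n66 x -0.0574..-0.0212 y 0.0019..0.0218
z0.08 n77 x -0.0566..-0.0206 y 0.0030..0.0221
z0.09 n81 x -0.0579..-0.0201 y 0.0021..0.0222
z0.10 n75 x -0.0572..-0.0197 y 0.0045..0.0221
z0.11 n49 x -0.0572..-0.0191 y 0.0036..0.0250
z0.12 n47 x -0.0581..-0.0185 y 0.0021..0.0247
z0.13 n53 x -0.0575..-0.0189 y -0.0013..0.0250
z0.14 n20 x -0.0573..-0.0190 y 0.0047..0.0256
z0.15 n30 x -0.0577..-0.0183 y -0.0011..0.0148
z0.16 n24 x -0.0572..-0.0180 y -0.0074..0.0190
z0.17 n6 x -0.0566..-0.0503 y -0.0176..0.0252
18.7167
```

```bash
python3 - <<'E'
from h import *
z=loc()[2];f0=F()
r.move_linear(W(-.0265,-.0007,z),vel=.03);r.sleep(.1);print(loc(),F()-f0)
for x in np.arange(-.0255,-.0195,.001):
    r.move_linear(W(x,-.0007,z),vel=.02);r.sleep(.08)
    f=F()-f0;print(loc().round(4),f.round(2))
    if f[0]<-4: break
jarprof()
r.set_gripper(.62);r.sleep(.6);jarprof();print(r.current_t())
E
```

```text
[-0.02660101 -0.00069273  0.12785238] [-0.37128247  1.29178602 -0.12927657]
[-0.0255 -0.0007  0.1279] [-0.5   1.18 -1.79]
[-0.0245 -0.0007  0.1279] [ 0.06  0.46 -0.49]
[-0.0235 -0.0007  0.1279] [-0.63 -0.14 -0.21]
[-0.0225 -0.0007  0.1279] [-0.4   0.43 -1.09]
[-0.0215 -0.0007  0.1279] [-1.55  0.57 -1.15]
[-0.021  -0.0007  0.1279] [-4.54  0.43  5.4 ]
z0.06 n123 x -0.0719..0.0258 y -0.0237..0.0230
z0.07 n63 x -0.0406..-0.0060 y 0.0043..0.0212
z0.08 n76 x -0.0401..-0.0044 y 0.0032..0.0214
z0.09 n80 x -0.0402..-0.0037 y 0.0023..0.0222
z0.10 n77 x -0.0408..-0.0031 y 0.0008..0.0225
z0.11 n51 x -0.0406..-0.0026 y 0.0026..0.0255
z0.12 n51 x -0.0402..-0.0014 y 0.0037..0.0253
z0.13 n49 x -0.0397..-0.0010 y 0.0007..0.0255
z0.14 n27 x -0.0409..-0.0003 y 0.0015..0.0251
z0.15 n23 x -0.0403..-0.0024 y 0.0017..0.0160
z0.16 n21 x -0.0400..-0.0014 y -0.0036..0.0232
z0.17 n6 x -0.0392..-0.0327 y -0.0217..0.0258
z0.06 n122 x -0.0844..0.0259 y -0.0244..0.0215
z0.07 n71 x -0.0410..-0.0042 y 0.0033..0.0209
z0.08 n78 x -0.0406..-0.0045 y 0.0046..0.0219
z0.09 n86 x -0.0411..-0.0031 y 0.0034..0.0230
z0.10 n61 x -0.0409..-0.0026 y 0.0034..0.0214
z0.11 n33 x -0.0409..-0.0016 y 0.0043..0.0161
z0.12 n33 x -0.0418..-0.0041 y 0.0011..0.0165
z0.13 n37 x -0.0415..-0.0042 y -0.0012..0.0177
z0.14 n19 x -0.0412..-0.0027 y 0.0024..0.0158
z0.15 n30 x -0.0415..-0.0023 y -0.0023..0.0183
z0.16 n32 x -0.0413..-0.0021 y -0.0149..0.0158
22.3333
```

```bash
python3 - <<'E'
from h import *
p=loc();r.move_linear(W(p[0],p[1],.195),vel=.12)
r.move_linear(W(-.075,-.0007,.195),vel=.2);r.set_gripper(0.0,40)
r.move_linear(W(-.075,-.0007,.166),vel=.1);r.sleep(.1);f0=F()
r.move_linear(W(-.055,-.0007,.166),vel=.08)
r.move_linear(W(0.0,-.0007,.166),vel=.07)
r.sleep(.3);print(F()-f0,r.current_t(),r.current_opening())
r.move_linear(W(0.0,-.0007,.19),vel=.15)
q=r.current_ee_rot();p=r.current_tool_pos();i=optics.get_image("wrist");cv2.imwrite("pics/w2.png",i["pixels"][:,:,::-1])
i=optics.get_image("side");cv2.imwrite("pics/s3.png",cv2.resize(i["pixels"][150:330,260:500,::-1],None,fx=3,fy=3))
L=cloud(i);L=np.concatenate([(L[...,:2]-O)@RM,L[...,2:]],-1)
for x in np.arange(-.03,.1,.01):
    s=L[(abs(L[...,0]-x)<.005)&(abs(L[...,1])<.03)&(L[...,2]>.06)&(L[...,2]<.14)]
    if len(s)>5: print(x.round(3),len(s),"ztop",np.percentile(s[:,2],97).round(4),"y",np.percentile(s[:,1],[3,97]).round(4))
E
```

```text
[ 0.20155271 -0.76646275  0.27803456] 26.1917 -4.001036199098975e-05
-0.02 12 ztop 0.0975 y [-0.0017  0.0154]
-0.01 87 ztop 0.099 y [-0.0045  0.0206]
0.0 84 ztop 0.1009 y [-0.0085  0.0211]
0.01 85 ztop 0.102 y [-0.009   0.0214]
0.02 92 ztop 0.1043 y [-0.0079  0.022 ]
0.03 98 ztop 0.1077 y [-0.0088  0.0224]
0.04 93 ztop 0.1098 y [-0.009   0.0217]
0.05 95 ztop 0.1116 y [-0.0056  0.0202]
0.06 94 ztop 0.1123 y [-0.0069  0.0232]
0.07 82 ztop 0.116 y [-0.0092  0.0266]
0.08 79 ztop 0.1197 y [-0.006   0.0209]
0.09 18 ztop 0.1088 y [0.0112 0.0206]
```

View pics/s3.png

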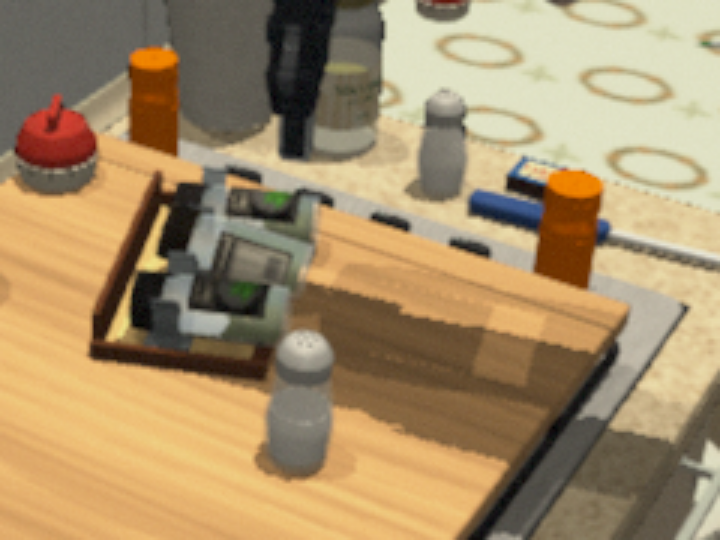

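View pics/w2.png

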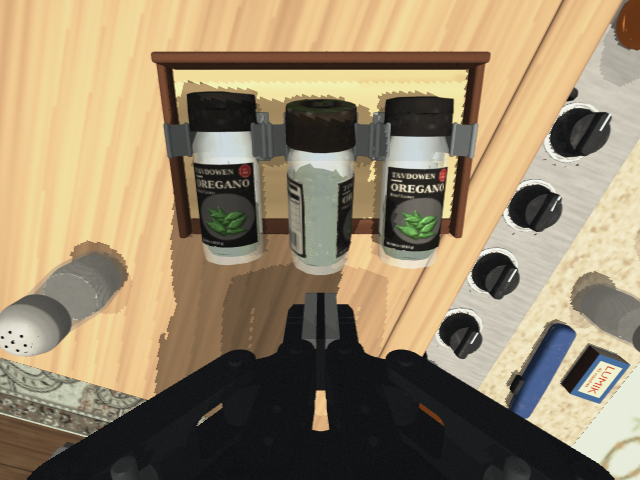

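The side and wrist views show the jar lying on the lips of the middle clip, cap away at wrist (320,120), centred and sloping up. Its top is at about 0.117 over the clip. I now press it down under force watch.

```bash
python3 - <<'E'
from h import *
r.move_linear(W(.07,-.0009,.19),vel=.2);r.move_linear(W(.07,-.0009,.145),vel=.12);r.sleep(.2)
def fz():
    v=[]
    for _ in range(5): v.append(F()[2]);r.sleep(.01)
    return np.mean(v)
f0=fz();z=.1405;log=[]
while z>.1175:
    r.move_linear(W(.07,-.0009,z),vel=.03);f=fz()-f0;log.append((round(z,4),round(loc()[2],4),round(f,1)))
    if f>14 or r.current_t()>47: break
    near=z<.1245
    z-=.00025 if near and f>4 else .0004 if near else .0007
print(log[::3],log[-8:],r.current_t())
E
```

```text
[(0.1405, np.float64(0.1404), np.float64(-0.7)), (0.1384, np.float64(0.1385), np.float64(0.7)), (0.1363, np.float64(0.1363), np.float64(4.1)), (0.1342, np.float64(0.1341), np.float64(3.2)), (0.1321, np.float64(0.1318), np.float64(0.5)), (0.13, np.float64(0.13), np.float64(0.4)), (0.1279, np.float64(0.128), np.float64(3.6)), (0.1258, np.float64(0.1255), np.float64(1.4)), (0.124, np.float64(0.124), np.float64(-0.3)), (0.1228, np.float64(0.1228), np.float64(-0.3)), (0.1216, np.float64(0.1216), np.float64(0.1)), (0.1205, np.float64(0.1212), np.float64(6.9)), (0.1198, np.float64(0.1211), np.float64(12.0))] [(0.1216, np.float64(0.1216), np.float64(0.1)), (0.1212, np.float64(0.1213), np.float64(1.6)), (0.1208, np.float64(0.1212), np.float64(4.9)), (0.1205, np.float64(0.1212), np.float64(6.9)), (0.1203, np.float64(0.1212), np.float64(8.3)), (0.12, np.float64(0.1211), np.float64(9.6)), (0.1198, np.float64(0.1211), np.float64(12.0)), (0.1195, np.float64(0.1211), np.float64(14.1))] 39.0
```

```bash
python3 - <<'E'
from h import *
r.move_linear(W(.07,-.0009,.1194),vel=.02);r.sleep(.15);print(F())
r.move_linear(W(.07,-.0009,.15),vel=.08)
r.move_linear(W(-.01,-.0009,.21),vel=.2);r.sleep(.1)
p=r.current_tool_pos();q=r.current_ee_rot();i=optics.get_image("wrist");cv2.imwrite("pics/w3.png",i["pixels"][:,:,::-1])
L=wcloud(i,p,q);L=np.concatenate([(L[...,:2]-O)@RM,L[...,2:]],-1)
for x in np.arange(-.03,.1,.01):
    s=L[(abs(L[...,0]-x)<.005)&(abs(L[...,1])<.022)&(L[...,2]>.075)&(L[...,2]<.14)]
    if len(s)>5: print(x.round(3),len(s),"ztop",np.percentile(s[:,2],95).round(4),"y",np.percentile(s[:,1],[2,98]).round(4))
print(r.current_t())
E
```

```text
[-3.29235994 -0.08185514 15.3419831 ]
-0.02 56 ztop 0.0976 y [-0.0197  0.0146]
-0.01 710 ztop 0.0982 y [-0.0198  0.0169]
0.0 758 ztop 0.0984 y [-0.0201  0.0182]
0.01 822 ztop 0.0985 y [-0.0208  0.018 ]
0.02 852 ztop 0.0986 y [-0.0204  0.0185]
0.03 889 ztop 0.0987 y [-0.0208  0.0181]
0.04 924 ztop 0.0987 y [-0.0206  0.0179]
0.05 957 ztop 0.0987 y [-0.0205  0.0178]
0.06 1046 ztop 0.098 y [-0.021   0.0199]
0.07 1178 ztop 0.0987 y [-0.0213  0.0213]
0.08 1107 ztop 0.0986 y [-0.0209  0.0202]
0.09 314 ztop 0.0982 y [-0.0193  0.0174]
40.7333
```

View pics/w3.png

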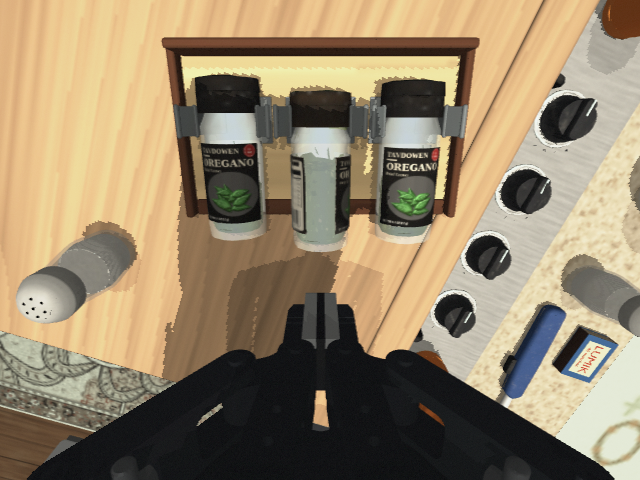

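The wrist view shows the jar level in the middle clip at (320,170), with its top flat at 0.0985 along its length, centred. The neighbouring jars look unmoved.

```bash
python3 -c "
from h import *
print(r.hand_in())"
```

```text
the job is handed in; nothing more can be done
None
```

The spice jar lies level in the empty middle clip, cap away from the robot, seated with a final push of about 15 N and released, and the job is handed in; no verdict came back.

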